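# Couple the blue filter cartridge to the bench air outlet

## Robot

A 7-joint arm with a two-finger parallel gripper is mounted at the origin on a cart in front of the work surface, level with it; the furniture and walls round the work are solid. World frame = base frame: x ahead of the robot, y to its left, z up, the work surface at z = 0. Lengths are in mm, angles in degrees, forces in N, time in s.
With the tool pointing down it reaches from about 425 to 800 mm from the base axis. Payload 8.3 kg.
Tool frame: the origin (TCP) lies on the centre line of the jaws, within the pads' length; the fingertips stand bot.tip_reach ahead of it and the grasp point (between the pads) lies 11 mm behind it (bot.tip_reach is the distance from the TCP to the fingertips, in mm); z points along the fingers, y is the direction in which the jaws open and shut (so a half turn about z gives the same grasp; the last joint's range is limited). The gripper opens to 85 mm and grips with 20 to 120 N. Pads are 22 mm wide; open, the fingers measure 114 mm over their backs; the gripper's body (76 mm by 85 mm) begins 54 mm behind the grasp point. The pads swing forward as they close: fully open they stand 13 mm farther back than shut.
Start: joints at [-75.797, 21.967, 0.94, 78.501, -0.361, 79.538, -2.664], TCP at [191.086, 595.054, 239.279] pointing down, gripper open.
Joint ranges: [-169.22, 169.22], [-14.56, 117.87], [-87.37, 89.26], [10.42, 133.3], [-82.24, 262.24], [0.94, 117.77], [-172.7, 172.7]. Speed limits (degrees/s): [136.94, 136.94, 172.46, 172.46, 180, 180, 180].

## Interface

Orientations are given as [roll, pitch, yaw] about the fixed x, y, z axes, in that order (R = Rz(yaw) Ry(pitch) Rx(roll)).
In Python, from cell import bot gives the robot as it stands.
- The arm moves only by the shell command python3 -m pendant 'ROWS' [OPENING]. ROWS is JSON, a list of rows, each a list of 6 numbers: the shift along the tool's x, y, z in mm, then the turn, a rotation vector about the tool's x, y, z in rad. A call has 1 to 5 rows; each row is the pose to reach, as a shift and turn from the pose commanded when the call began, along the tool's axes at that moment; what a row does not reach only later rows make up. A row lasts 1/10 s, in which the tool goes at most 50 mm and 8.59 degrees, less where a joint would pass 70% of its speed; a pose out of reach is approached as far as the arm can. A call with a gripper value outside its range is refused whole. OPENING is the opening, from 0 (shut) to 1 (fully open), set as the call begins (- or left out, the last holds). The fingers move at their own pace and stop on an object; the grip force is fixed at half the most. Time passes only in rows, so rows that repeat a pose let the fingers close. It gives the time, the measured TCP pose, the force and the opening at its end, in the units of the state.
- bot.get_state(): the state, without advancing time (a new reading comes with each control period).
- bot.snapshot(name): name is "scene" or "top"; returns a dict with "pixels" (420x560x3 uint8, blue, green, red), "range_z" (420x560 float32, mm along the optical axis (not along the pixel's ray), 0 where there is no reading), "fx", "fy", "cx", "cy" (pixels), "origin" and "rotation" of the camera in the world. Camera axes: x right, y up, looking along -z (the intrinsics and any distortion apply to the point x, -y, -z); pixel columns grow to the right and rows downward; lengths in mm; the calibration is good to about 2 mm. A picture is of the moment at which its call begins.
- bot.job_done(): hands the job in, once; it reports no verdict.
The state is a dict: "time": time; "qpos": joint angles; "dq": joint speeds; "tau": joint torques, N m; "eef_pos": TCP position; "eef_rot": TCP orientation; "contact_force": force on the tool from outside, world axes, zero at the start; "wrist_torque": the same for the moment, N m; "gripper_width": finger opening in mm.
Only numpy, scipy, OpenCV 4.12 (cv2) and the standard library are available. Lean on these libraries where they do the work, as an engineer would, in place of code of your own. Each camera call takes 0.05 s, during which the arm holds its last target. There are 200 camera calls.

## Task

Fit the blue-capped filter cartridge to the bench air outlet. First pull the coupling's sleeve back (down) until it stays down by itself and let go of it; then push the cartridge's plug gently into the coupling until the sleeve springs up by itself and locks the plug, and let go with the cartridge standing in the outlet. Do not force the plug, and leave the orange-capped cartridge and the other things on the bench where they are.

Things in the scene. Friction and masses are not known exactly. Their poses are not given: they have to be found in the camera images.
- outlet: bench air outlet, fixed: aluminium block 66 x 66 mm, top 38 mm above the bench, on a 100 x 90 mm dark foot plate; origin at the centre of its underside. From its middle rises a brass coupling. It is screwed in to a depth that differs: rim, sleeve and inner parts all lie up to 8 mm higher or lower than the points mouth, sleeve_mid and lock (fixed to the block) tell; feel for them.
- mouth (a point): on the coupling's axis, nominally at its open upper rim, 103 mm above the bench (really up to 8 mm higher or lower); z is up along the axis. The rim is a funnel 24 mm wide that narrows to the 18 mm bore within 5 mm. It is a hard stop for the plug's shoulder; pressed by the cartridge with over 18 N it is damaged.
- sleeve_mid (a point): on the axis, 21 mm below mouth, nominal middle of the sleeve's grip while the sleeve is up: ribbed steel, 38 mm diameter, from 15 mm above this point to 15 mm below it; below that a flange, 47 mm diameter, 7 mm high, on which it can also be pushed down. The brass rim over it is 34 mm wide. The sleeve does not turn.
- lock (a point): on the axis, 19 mm below mouth: nominal level of the locking balls. A red spring collar in the bore lies under them; once the sleeve is pulled back it pops up to 15 mm below the rim and holds balls and sleeve back. The plug must push it down (3 N at first, 6 N at the end, plus friction). With the plug's end 34 to 36 mm under the true rim the balls enter its groove and lock it with 1 mm play.
- sleeve (a joint): travel of the sleeve in m: 0 = fully forward (up); grows as it is pulled back (down) against a spring of 3 to 5 N; hard stop at 0.011. Pulled past about 0.010 it cocks: let go, it stays at about 0.0075 by itself until the plug trips it and it springs up to 0. Not pulled far enough, it springs back at once.
- filter_blue_mid (a point): filter cartridge with a blue cap, 101 mm long, 80 g, standing plug down in a hole of the holder. Point: its centre, on its axis; z towards the cap. Plug's end 50.5 mm below; plug 16 mm diameter, 36.5 mm long; brass shoulder, 28 mm diameter, 14 to 5.5 mm below; clear housing (grip here), 30 mm diameter, from 5.5 mm below to 38.5 mm above; cap, 29 mm diameter, to 50.5 mm above.
- filter_orange_mid (a point): the same cartridge with an orange cap, in the other hole of the holder (the two change places); not to be used. Same point and sizes.
- holder: grey holder block, fixed, 50 mm (its x) by 124 mm (its y), 42 mm high; origin at the centre of its underside. Two through holes of 19 mm at y = +36 and -36 mm; the cartridges' shoulders rest on its top.
- marker: black marker, 134 mm long, lying on the bench; leave it
- timer: white bench timer 68 x 64 x 20 mm; leave it
- jar_blue: white jar with a blue-grey lid at the back, 76 mm high; leave it
- bottle_red: white bottle with a red top at the back, 106 mm high; leave it
There are look-alikes about, which are no part of the job. What is shaped like the part that bears filter_blue_mid but green, pink or turquoise is not meant.

How it is judged:
By the outcome, as a careful person would: the job done as asked, in the order asked, and still so for the second after the job is handed in, with the robot touching nothing.
It also fails if it takes over 72 s, if anything falls off the work surface, if the arm or the gripper's body presses on something with over 40 N, if the wrist force passes 120 N, or if a joint passes its speed limit or range.

## Working session

There is one attempt and no reset: what is moved stays moved. The work goes in short steps, Python scripts to look and compute and a shell command to move; the robot and the scene stay as the last step left them, time stands still between calls to the robot, and variables do not carry over. Pictures are saved under pics/ and viewed, about 8 in all and at most 12, crops included, and the job is handed in when it is done.

```bash
ls; mkdir -p pics
python3 - <<'E'
from cell import bot
import cv2,numpy as np,pickle
s=bot.get_state();print(s,bot.tip_reach)
for n in("scene","top"):
    d=bot.snapshot(n);cv2.imwrite(f"pics/{n}0.png",d["pixels"]);pickle.dump(d,open(f"pics/{n}0.pkl","wb"))
    print(n,d["fx"],d["fy"],d["cx"],d["cy"],d["origin"],d["rotation"],[k for k in d])
E
```

```text
pics
{'time': 0.0, 'qpos': array([-75.7968642 ,  22.01558764,   0.93803001,  78.56202736,
        -0.3599643 ,  79.53847609,  -2.66421433]), 'dq': array([ 0.03344141,  0.02607501, -0.007162  ,  0.03955668,  0.08247054,
       -0.06436437, -0.003284  ]), 'tau': array([ 4.55703012e-04, -6.27603221e+01,  8.44750889e-01, -3.71836674e+01,
        1.67208910e-02,  1.41670604e-02,  6.58296415e-06]), 'eef_pos': array([190.9518773 , 594.5956222 , 238.26951573]), 'eef_rot': array([-1.79886797e+02,  3.02983742e-03,  1.62196953e+02]), 'contact_force': array([-0.27805654,  0.23283702, -0.17825902]), 'wrist_torque': array([-0.01641765, -0.00067465,  0.02125868]), 'gripper_width': 85.43105924257651} 8.0
scene 487.04473140275894 487.04473140275894 282.72493570921466 207.53812251630447 [-218.51035369 -780.80412104  746.35981809] [ 5.92387594e+01  5.21846235e-02 -4.61729776e+01] ['pixels', 'range_z', 'fx', 'fy', 'cx', 'cy', 'origin', 'rotation']
top 411.0908803434213 411.0908803434213 276.5178176947887 209.86949976329086 [400.78480557 -22.45636777 932.55429655] [ 10.58729704  -1.67386912 -89.76333625] ['pixels', 'range_z', 'fx', 'fy', 'cx', 'cy', 'origin', 'rotation']
```

View pics/scene0.png

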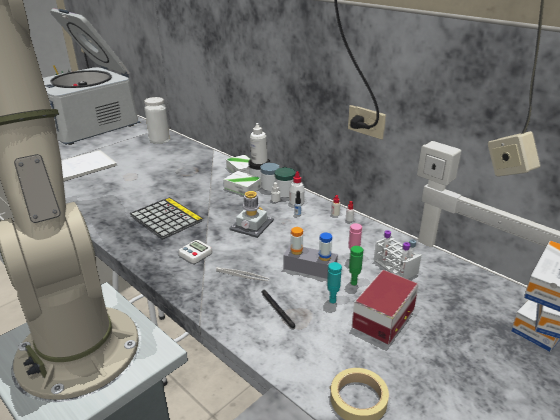

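View pics/top0.png

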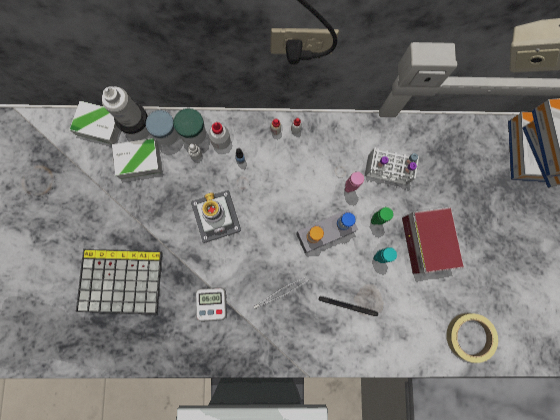

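Scene: the outlet is at top-view px (215,212). The holder has orange at (316,234) and blue at (348,220); green, pink and turquoise decoys stand around it. Next I measure from depth.

```bash
cat > h.py <<'E'
import numpy as np,cv2
from scipy.spatial.transform import Rotation as R
def cloud(d):
    z=d["range_z"].astype(float);v,u=np.indices(z.shape)
    p=np.stack([(u-d["cx"])/d["fx"]*z,-(v-d["cy"])/d["fy"]*z,-z],-1)
    w=p@R.from_euler('xyz',d["rotation"],degrees=True).as_matrix().T+d["origin"]
    w[z==0]=np.nan;return w
E
python3 - <<'E'
import pickle,numpy as np,cv2
from h import *
ims=[]
for n in("scene","top"):
    d=pickle.load(open(f"pics/{n}0.pkl","rb"));w=cloud(d);im=d["pixels"];hsv=cv2.cvtColor(im,cv2.COLOR_BGR2HSV)
    print(n)
    x,y,z=w[...,0],w[...,1],w[...,2]
    box=lambda x0,x1,y0,y1,z0,z1:(x>x0)&(x<x1)&(y>y0)&(y<y1)&(z>z0)&(z<z1)
    print("bench z",np.nanmedian(z[box(350,600,-300,300,-20,8)]))
    for nm,h0,h1 in(("blue",105,125),("orange",8,22)):
        m=(hsv[...,0]>=h0)&(hsv[...,0]<=h1)&(hsv[...,1]>150)&(z>60)&(x>300)&(x<650)&(y<0)&(y>-350)
        zz=np.nanmax(z[m]);
        print(nm,m.sum(),np.median(w[m],0),"zmax",np.percentile(z[m],95))
        t=m&(z>np.percentile(z[m],95)-6)
        (c,r)=cv2.minEnclosingCircle(w[t][:,:2].astype(np.float32));print("  top circ",c,r,t.sum())
    # holder top, block top
    rough=[(200,120)]
    cv=(215,212) if n=="top" else (252,215)
    print("outlet px",w[cv[1],cv[0]])
    a=im[150:270,150:400] if n=="top" else im[170:300,200:380]
    ims.append(cv2.resize(a,(780,390 if n=="top" else 563),interpolation=cv2.INTER_CUBIC)[:375])
    for nm,zr in(("block",(33,43)),("holdertop",(37,46)),("foot",(4,20))):
        c=np.array([w[cv[1],cv[0]][0],w[cv[1],cv[0]][1]])
        if nm=="holdertop": m=box(380,560,-300,-20,*zr)
        else: m=box(c[0]-80,c[0]+80,c[1]-80,c[1]+80,*zr)
        mm=cv2.morphologyEx(m.astype(np.uint8),cv2.MORPH_OPEN,np.ones((2,2)))>0
        k,l,st,ce=cv2.connectedComponentsWithStats(mm.astype(np.uint8))
        j=1+np.argmax(st[1:,4]);q=w[l==j]
        print(nm,st[j],cv2.minAreaRect(q[:,:2].astype(np.float32)),np.median(q[:,2]))
    m=box(c[0]-25,c[0]+25,c[1]-25,c[1]+25,80,130)
    print("coupling z pct",np.nanpercentile(z[m],[50,80,90,95,99]),m.sum())
    for a0 in range(60,126,3):
        q=w[m&(z>a0)&(z<a0+3)] if a0>=80 else w[box(c[0]-30,c[0]+30,c[1]-30,c[1]+30,a0,a0+3)]
        if len(q)>3: print(a0,len(q),q[:,:2].min(0).round(),q[:,:2].max(0).round())
cv2.imwrite("pics/crop0.png",np.vstack([ims[0][:225],ims[1]]))
E
```

```text
scene
bench z -1.3890306595600919
blue 95 [ 532.91729261 -199.19197982  103.69907048] zmax 106.58160455143437
  top circ (534.986572265625, -196.1104736328125) 13.9015474319458 76
orange 93 [ 503.45065285 -132.02491944  103.68090047] zmax 106.38561040631353
  top circ (505.62408447265625, -128.9646759033203) 15.29648494720459 75
outlet px [550.97769789  76.69088389  38.5295698 ]
block [238 210  30  14 207] ((578.2059936523438, 89.07902526855469), (114.99037170410156, 59.00310516357422), 17.025775909423828) nan
holdertop [284 248  53  19 464] ((517.1759033203125, -193.64520263671875), (168.32749938964844, 93.41210174560547), 80.03994750976562) nan
foot [233 218  41  19 279] ((557.513916015625, 84.95416259765625), (102.38081359863281, 81.12939453125), 18.66982650756836) nan
coupling z pct [ 92.97592245  98.16663887  99.41955073 100.71644232 101.34000225] 144
60 23 [535.  63.] [575. 105.]
63 31 [534.  64.] [575.  99.]
66 10 [538.  72.] [567.  87.]
69 10 [537.  70.] [558.  96.]
72 13 [539.  68.] [569.  95.]
75 16 [538.  66.] [570.  95.]
78 16 [538.  69.] [564.  96.]
81 10 [539.  70.] [56
[... 746 characters left out ...]
503051757812, -166.82081604003906), (46.89252471923828, 135.41567993164062), 23.142101287841797) nan
foot [192 191  50  52 723] ((557.7900390625, 88.02293395996094), (99.43062591552734, 88.89892578125), 18.420751571655273) nan
coupling z pct [ 97.69354593 101.97431423 103.02216953 103.65576273 104.65113029] 260
63 37 [538.  67.] [579. 107.]
66 42 [537.  69.] [577. 109.]
69 5 [539.  85.] [552. 109.]
75 5 [547.  71.] [566.  85.]
78 27 [542.  76.] [567. 103.]
81 21 [541.  72.] [569.  99.]
84 19 [541.  71.] [569.  99.]
87 6 [542.  71.] [568.  86.]
90 14 [542.  71.] [569. 103.]
93 30 [541.  73.] [575. 101.]
96 47 [541.  72.] [575. 103.]
99 58 [545.  76.] [574. 103.]
102 51 [544.  74.] [575. 104.]
```

View pics/crop0.png

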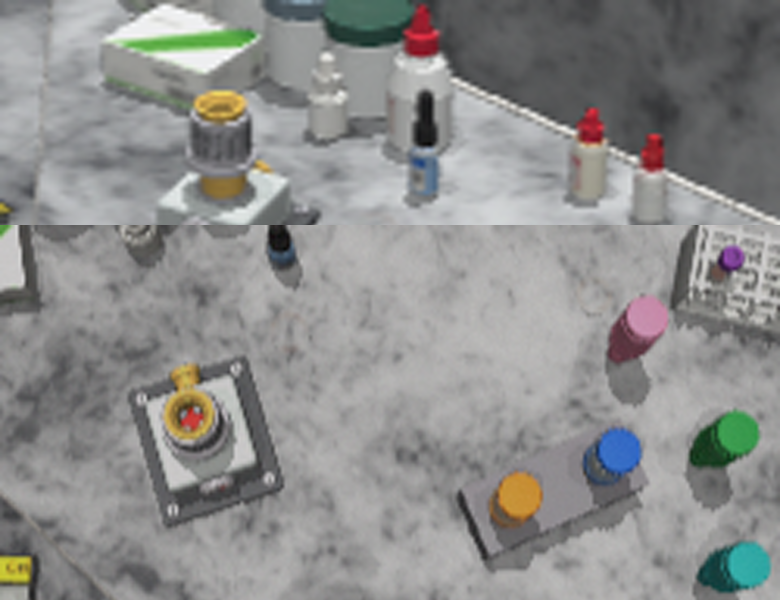

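The views agree to about 3 mm. Rough centres are outlet (558,87), blue (537,-194) and orange (507,-128). I'll write a helper and move above the outlet, then squeeze the sleeve in two directions to centre on it accurately.

```bash
cat > goal.py <<'E'
import sys,numpy as np
from cell import bot
from scipy.spatial.transform import Rotation as R
s=bot.get_state();print("t",round(s["time"],2),"pos",s["eef_pos"].round(1),"rot",s["eef_rot"].round(2),"F",s["contact_force"].round(1),"T",s["wrist_torque"].round(2),"w",round(s["gripper_width"],1),"q",s["qpos"].round(0))
if len(sys.argv)>4:
    x,y,z,yaw=map(float,sys.argv[1:5]);A=R.from_euler('xyz',s["eef_rot"],degrees=True);B=R.from_euler('xyz',[180,0,yaw],degrees=True)
    print("shift",A.inv().apply(np.array([x,y,z])-s["eef_pos"]).round(1),"turn",(A.inv()*B).as_rotvec().round(3))
E
python3 goal.py 558 87.5 190 114.3
```

```text
t 0.1 pos [191.  594.7 238.4] rot [-179.9    0.   162.2] F [-0.2  0.2  0.4] T [ 0.03 -0.01 -0.04] w 85.9 q [-76.  22.   1.  79.  -0.  80.  -3.]
shift [-504.5 -370.6   49. ] turn [-0.002  0.001  0.836]
```

```bash
python3 -m pendant '[[-20,-15,1,0,0,0],[-55,-40,5,0,0,0],[-92,-68,8,0,0,0],[-130,-96,11,0,0,0],[-168,-124,15,0,0,0]]' && python3 -m pendant '[[-38,-28,3,0,0,0],[-75,-55,7,0,0,0],[-112,-82,10,0,0,0],[-150,-110,14,0,0,0],[-185,-136,17,0,0,0]]' && python3 -m pendant '[[-35,-26,4,0,0,0],[-70,-51,7,0,0,0],[-105,-77,11,0,0,0],[-135,-99,14,0,0,0],[-151,-110,17,0,0,0]]' && python3 goal.py 558 87.5 190 114.3
```

```text
time: 0.6
eef_pos: [313.9, 423.8, 223.9]
eef_rot: [-180.0, -0.0, 162.2]
contact_force: [0.0, 1.5, 1.1]
gripper_width: 85.3
time: 1.1
eef_pos: [448.4, 237.3, 206.9]
eef_rot: [-180.0, -0.0, 162.2]
contact_force: [0.2, 0.5, -0.4]
gripper_width: 85.3
time: 1.6
eef_pos: [559.0, 84.5, 189.8]
eef_rot: [-179.9, 0.0, 161.9]
contact_force: [-0.2, 1.1, -0.3]
gripper_width: 85.5
t 1.6 pos [559.   84.5 189.8] rot [-1.7990e+02  3.0000e-02  1.6195e+02] F [-0.2  1.1 -0.3] T [-0.02 -0.01  0.03] w 85.5 q [-31.  17.  24.  93.  -7.  71.  66.]
shift [ 1.9  2.5 -0.2] turn [-0.001  0.001  0.832]
```

```bash
python3 -m pendant '[[2,2.5,25,0,0,0],[2,2.5,55,0,0,0],[2,2.5,85,0,0,0],[2,2.5,105,0,0,0],[2,2.5,110,0,0,0]]' && python3 -m pendant '[[0,0,0,0,0,0],[0,0,0,0,0,0],[0,0,0,0,0,0],[0,0,0,0,0,0],[0,0,0,0,0,0]]' 0.48 && python3 goal.py 558 87.5 80 162
python3 - <<'E'
from cell import bot
import cv2,numpy as np
a=bot.snapshot("scene")["pixels"][150:260,190:330];b=bot.snapshot("top")["pixels"][150:260,150:290]
cv2.imwrite("pics/s1.png",np.hstack([cv2.resize(i,(400,314),interpolation=cv2.INTER_CUBIC) for i in(a,b)]))
E
```

```text
time: 2.1
eef_pos: [554.6, 91.3, 77.4]
eef_rot: [-179.8, -0.3, 162.2]
contact_force: [-0.2, -0.3, -0.5]
gripper_width: 85.3
time: 2.6
eef_pos: [557.2, 91.4, 81.1]
eef_rot: [180.0, 0.1, 162.2]
contact_force: [0.7, -0.9, 0.9]
gripper_width: 40.8
t 2.6 pos [557.2  91.4  81.1] rot [1.7997e+02 7.0000e-02 1.6218e+02] F [ 0.7 -0.9  0.9] T [-0.36  0.02 -0.03] w 40.8 q [-30.  23.  22. 101. -10.  58.  68.]
shift [-2.  -3.5  1.1] turn [0.001 0.001 0.003]
```

View pics/s1.png

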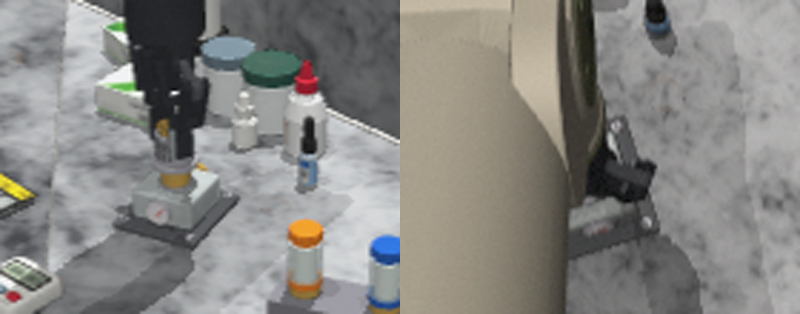

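The picture shows the fingers straddling the sleeve just above the flange (left crop, ~(175,150)). Now I'll close fully and read where the grip centres.

```bash
python3 goal.py; python3 -m pendant '[[0,0,0,0,0,0],[0,0,0,0,0,0],[0,0,0,0,0,0],[0,0,0,0,0,0],[0,0,0,0,0,0]]' 0.4 && python3 goal.py
```

```text
t 2.7 pos [556.9  91.5  80.7] rot [1.7999e+02 4.0000e-02 1.6218e+02] F [ 0.4 -0.8  0.3] T [-0.31 -0.04 -0.03] w 41.2 q [-30.  23.  22. 101. -10.  58.  68.]
time: 3.2
eef_pos: [556.6, 90.3, 80.3]
eef_rot: [-179.9, -0.0, 162.1]
contact_force: [-1.3, -4.9, 1.5]
gripper_width: 35.7
t 3.2 pos [556.6  90.3  80.3] rot [-1.7994e+02 -1.0000e-02  1.6209e+02] F [-1.3 -4.9  1.5] T [-0.85  0.25 -0.26] w 35.7 q [-30.  23.  22. 101. -10.  58.  68.]
```

Along the jaw direction the centre matches the top camera's rim estimate (~(559.6,89)). I'll open, shift, turn 90° and squeeze in the other axis.

```bash
python3 -m pendant '[[0,-1.2,0,0,0,0],[0,-1.2,0,0,0,0],[-3.3,-1.2,0,0,0,0.1],[-3.3,-1.2,0,0,0,0.22],[-3.3,-1.2,0,0,0,0.36]]' 0.65 && python3 -m pendant '[[0,0,0,0,0,0.145],[0,0,0,0,0,0.29],[0,0,0,0,0,0.435],[0,0,0,0,0,0.58],[0,0,0,0,0,0.725]]' && python3 -m pendant '[[0,0,0,0,0,0.145],[0,0,0,0,0,0.29],[0,0,0,0,0,0.435],[0,0,0,0,0,0.485],[0,0,0,0,0,0.485]]' && python3 goal.py && python3 -m pendant '[[0,0,0,0,0,0],[0,0,0,0,0,0],[0,0,0,0,0,0],[0,0,0,0,0,0],[0,0,0,0,0,0]]' 0.4 && python3 goal.py
```

```text
time: 3.7
eef_pos: [559.5, 90.2, 80.2]
eef_rot: [180.0, -0.0, 141.3]
contact_force: [0.0, -0.2, 0.5]
gripper_width: 55.4
time: 4.2
eef_pos: [559.4, 90.4, 80.3]
eef_rot: [180.0, -0.0, 99.8]
contact_force: [0.3, -0.4, -0.1]
gripper_width: 55.7
time: 4.7
eef_pos: [559.4, 90.4, 80.1]
eef_rot: [-180.0, -0.0, 72.3]
contact_force: [-0.5, 0.3, -1.0]
gripper_width: 55.2
t 4.7 pos [559.4  90.4  80.1] rot [-1.7999e+02 -1.0000e-02  7.2270e+01] F [-0.5  0.3 -1. ] T [ 0.03 -0.05 -0.05] w 55.2 q [-44.  27.  41. 101. -20.  60. -14.]
time: 5.2
eef_pos: [560.3, 89.7, 80.8]
eef_rot: [179.9, -0.1, 72.3]
contact_force: [5.4, 0.6, 2.5]
gripper_width: 36.1
t 5.2 pos [560.3  89.7  80.8] rot [ 1.7991e+02 -6.0000e-02  7.2260e+01] F [5.4 0.6 2.5] T [ 0.21 -0.95 -0.21] w 36.1 q [-44.  27.  41. 101. -20.  60. -14.]
```

```bash
python3 -m pendant '[[-0.6,0.9,0,0,0,0],[-0.6,0.9,2,0,0,0],[-0.6,0.9,4,0,0,0],[-0.6,0.9,6,0,0,0],[-0.6,0.9,6,0,0,0]]' && python3 goal.py && python3 -m pendant '[[0,0,1.5,0,0,0],[0,0,3,0,0,0],[0,0,4.5,0,0,0],[0,0,4.5,0,0,0],[0,0,4.5,0,0,0]]' && python3 goal.py
```

```text
time: 5.7
eef_pos: [560.3, 89.5, 74.0]
eef_rot: [180.0, -0.0, 72.3]
contact_force: [4.7, 4.5, 0.5]
gripper_width: 35.7
t 5.7 pos [560.3  89.5  74. ] rot [ 1.7999e+02 -5.0000e-02  7.2290e+01] F [4.7 4.5 0.5] T [ 0.89 -0.87 -0.25] w 35.7 q [-44.  27.  41. 101. -20.  59. -13.]
time: 6.2
eef_pos: [560.4, 89.6, 70.0]
eef_rot: [180.0, -0.1, 72.3]
contact_force: [3.6, 2.9, 5.4]
gripper_width: 36.2
t 6.2 pos [560.4  89.6  70. ] rot [ 1.7999e+02 -7.0000e-02  7.2290e+01] F [3.6 2.9 5.4] T [ 0.87 -0.55 -0.36] w 36.2 q [-44.  28.  40. 101. -21.  59. -13.]
```

```bash
python3 -m pendant '[[0,0,0.5,0,0,0],[0,0,1,0,0,0],[0,0,1,0,0,0],[0,0,1,0,0,0],[0,0,1,0,0,0]]' && python3 goal.py && python3 -m pendant '[[0,0,1,0,0,0],[0,0,2,0,0,0],[0,0,2,0,0,0],[0,0,2,0,0,0],[0,0,2,0,0,0]]' && python3 goal.py
```

```text
time: 6.7
eef_pos: [560.5, 89.5, 69.9]
eef_rot: [180.0, -0.1, 72.3]
contact_force: [-0.8, 3.9, 13.1]
gripper_width: 36.3
t 6.7 pos [560.5  89.5  69.9] rot [ 1.7998e+02 -1.0000e-01  7.2280e+01] F [-0.8  3.9 13.1] T [ 0.81  0.39 -0.28] w 36.3 q [-44.  28.  40. 101. -21.  59. -13.]
time: 7.2
eef_pos: [560.7, 89.6, 69.6]
eef_rot: [180.0, -0.2, 72.3]
contact_force: [-8.5, 3.0, 32.0]
gripper_width: 36.1
t 7.2 pos [560.7  89.6  69.6] rot [179.99  -0.19  72.27] F [-8.5  3.  32. ] T [ 0.74  2.17 -0.22] w 36.1 q [-44.  28.  40. 101. -21.  59. -13.]
```

Hard stop reached (force up to 32 N, no further travel). I'll relieve it and open.

```bash
python3 -m pendant '[[0,0,-1,0,0,0],[0,0,-2,0,0,0],[0,0,-4,0,0,0],[0,0,-5,0,0,0],[0,0,-5,0,0,0]]' && python3 goal.py && python3 -m pendant '[[0,0,0,0,0,0],[0,0,0,0,0,0],[0,0,0,0,0,0],[0,0,0,0,0,0],[0,0,0,0,0,0]]' 0.65 && python3 goal.py && python3 -m pendant '[[0,0,-20,0,0,0],[0,0,-50,0,0,0],[0,0,-90,0,0,0],[0,0,-115,0,0,0],[0,0,-120,0,0,0]]' && python3 -m pendant '[[20,-15,0,0,0,0],[40,-30,0,0,0,0],[40,-30,0,0,0,0]]' && python3 goal.py 538 -192.5 190 24.3
```

```text
time: 7.7
eef_pos: [560.4, 89.6, 72.1]
eef_rot: [180.0, -0.1, 72.3]
contact_force: [3.2, 3.4, 3.9]
gripper_width: 35.7
t 7.7 pos [560.4  89.6  72.1] rot [ 1.7998e+02 -7.0000e-02  7.2290e+01] F [3.2 3.4 3.9] T [ 0.92 -0.54 -0.31] w 35.7 q [-44.  27.  40. 101. -20.  59. -13.]
time: 8.2
eef_pos: [559.8, 88.4, 71.5]
eef_rot: [-180.0, 0.0, 72.2]
contact_force: [0.2, 0.5, 0.8]
gripper_width: 55.5
t 8.2 pos [559.8  88.4  71.5] rot [-1.7996e+02  3.0000e-02  7.2230e+01] F [0.2 0.5 0.8] T [ 0.03 -0.01  0.01] w 55.5 q [-44.  27.  41. 101. -20.  59. -13.]
time: 8.7
eef_pos: [561.8, 88.5, 195.2]
eef_rot: [179.8, -0.2, 72.2]
contact_force: [0.3, -0.0, 0.3]
gripper_width: 55.7
time: 9.0
eef_pos: [542.1, 140.2, 190.6]
eef_rot: [-179.8, -0.0, 72.6]
contact_force: [0.6, 0.7, -0.4]
gripper_width: 55.4
t 9.0 pos [542.1 140.2 190.6] rot [-1.7985e+02 -3.0000e-02  7.2570e+01] F [ 0.6  0.7 -0.4] T [ 0.05  0.04 -0.02] w 55.4 q [-52.  19.  43.  95. -14.  72. -24.]
shift [-3.187e+02  9.580e+01  2.000e-01] turn [-0.003  0.001  0.842]
```

```bash
python3 -m pendant '[[-25,8,0,0,0,0],[-60,18,0,0,0,0],[-100,30,0,0,0,0],[-140,42,0,0,0,0],[-180,54,0,0,0,0]]' && python3 -m pendant '[[-40,12,0,0,0,0.14],[-80,24,0,0,0,0.28],[-115,35,0,0,0,0.42],[-132,40,0,0,0,0.56],[-138,42,0,0,0,0.7]]' && python3 -m pendant '[[0,0,0,0,0,0.14],[0,0,0,0,0,0.14],[0,0,0,0,0,0.14]]' 0.6 && python3 goal.py 538 -192.5 160 24.3
python3 - <<'E'
from cell import bot
import cv2,numpy as np,pickle
d=bot.snapshot("scene");e=bot.snapshot("top");pickle.dump((d,e),open("pics/s2.pkl","wb"))
a=d["pixels"][150:290,210:370];b=e["pixels"][130:270,180:340]
cv2.imwrite("pics/s2.png",np.hstack([cv2.resize(i,(400,350),interpolation=cv2.INTER_CUBIC) for i in(a,b)]))
E
```

```text
time: 9.5
eef_pos: [539.6, -54.0, 191.2]
eef_rot: [-180.0, 0.0, 72.2]
contact_force: [0.4, 0.2, -0.0]
gripper_width: 55.4
time: 10.0
eef_pos: [536.7, -200.0, 191.3]
eef_rot: [180.0, 0.1, 31.5]
contact_force: [-0.8, -0.1, -1.0]
gripper_width: 55.5
time: 10.3
eef_pos: [537.9, -196.2, 191.2]
eef_rot: [-180.0, 0.1, 24.3]
contact_force: [-0.1, 0.3, 0.1]
gripper_width: 51.1
t 10.3 pos [ 537.9 -196.2  191.2] rot [-1.7999e+02  7.0000e-02  2.4350e+01] F [-0.1  0.3  0.1] T [-0.03 -0.05  0.01] w 51.1 q [-27.  26.  59.  93. -23.  74. -30.]
shift [ 1.7 -3.3 31.2] turn [-0.     0.001  0.001]
```

View pics/s2.png

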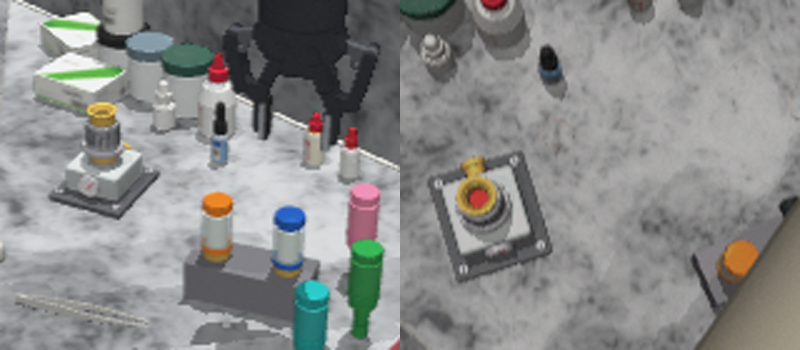

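The sleeve stays down and the red collar has popped up (left crop (102,125); top view shows red at (480,197)). It is cocked. Now to the blue cartridge: first a centring squeeze along the holder's y.

```bash
python3 -m pendant '[[2.3,-3.6,15,0,0,0],[2.3,-3.6,40,0,0,0],[2.3,-3.6,55,0,0,0],[2.3,-3.6,60,0,0,0],[2.3,-3.6,60,0,0,0]]' && python3 goal.py 538.5 -192 61 24.3 && python3 -m pendant '[[0,0,15,0,0,0],[0,0,35,0,0,0],[0,0,55,0,0,0],[0,0,68,0,0,0],[0,0,70,0,0,0]]' && python3 -m pendant '[[0,0,0,0,0,0],[0,0,0,0,0,0],[0,0,0,0,0,0]]' &&  python3 goal.py 538.5 -192 61 24.3
```

```text
time: 10.9
eef_pos: [538.3, -191.8, 131.0]
eef_rot: [-180.0, 0.1, 24.1]
contact_force: [-1.1, 0.0, 1.6]
gripper_width: 51.2
t 10.9 pos [ 538.3 -191.8  131. ] rot [-1.7996e+02  9.0000e-02  2.4130e+01] F [-1.1  0.   1.6] T [-0.04 -0.05 -0.01] w 51.2 q [-26.  29.  57.  97. -26.  68. -28.]
shift [ 0.2  0.3 70. ] turn [-0.001  0.001 -0.003]
time: 11.4
eef_pos: [538.4, -192.0, 60.6]
eef_rot: [-180.0, 0.1, 24.1]
contact_force: [0.9, -0.5, 0.0]
gripper_width: 51.5
time: 11.7
eef_pos: [539.2, -192.2, 62.5]
eef_rot: [180.0, -0.1, 24.1]
contact_force: [0.4, -0.8, 0.1]
gripper_width: 51.3
t 11.7 pos [ 539.2 -192.2   62.5] rot [ 1.7996e+02 -5.0000e-02  2.4110e+01] F [ 0.4 -0.8  0.1] T [-0.06 -0.05 -0.03] w 51.3 q [-23.  33.  53. 101. -30.  61. -25.]
shift [-0.6 -0.5  1.5] turn [ 0.001 -0.001 -0.003]
```

```bash
python3 -m pendant '[[0,0,0,0,0,0],[0,0,0,0,0,0],[0,0,0,0,0,0],[0,0,0,0,0,0],[0,0,0,0,0,0]]' 0.31 && python3 goal.py && python3 -m pendant '[[0,0,0,0,0,0],[0,0,0,0,0,0],[0,0,0,0,0,0],[0,0,0,0,0,0],[0,0,0,0,0,0]]' 0.6 &&  python3 goal.py 538.5 -192 61 24.3
```

```text
time: 12.2
eef_pos: [539.2, -192.2, 62.4]
eef_rot: [180.0, -0.0, 24.1]
contact_force: [-0.9, 0.4, 6.4]
gripper_width: 28.8
t 12.2 pos [ 539.2 -192.2   62.4] rot [ 1.7997e+02 -4.0000e-02  2.4110e+01] F [-0.9  0.4  6.4] T [0.08 0.19 0.07] w 28.8 q [-23.  33.  53. 101. -30.  61. -25.]
time: 12.7
eef_pos: [538.7, -192.0, 61.7]
eef_rot: [-180.0, 0.0, 24.1]
contact_force: [0.2, -1.0, 0.4]
gripper_width: 51.4
t 12.7 pos [ 538.7 -192.    61.7] rot [-1.7999e+02  2.0000e-02  2.4110e+01] F [ 0.2 -1.   0.4] T [0.01 0.02 0.  ] w 51.4 q [-23.  34.  53. 101. -30.  61. -25.]
shift [-0.2 -0.1  0.7] turn [-0.     0.    -0.003]
```

```bash
python3 -m pendant '[[0,0,0,0,0,-0.145],[0,0,0,0,0,-0.29],[0,0,0,0,0,-0.435],[0,0,0,0,0,-0.58],[0,0,0,0,0,-0.725]]' && python3 -m pendant '[[0,0,0,0,0,-0.145],[0,0,0,0,0,-0.29],[0,0,0,0,0,-0.435],[0,0,0,0,0,-0.58],[0,0,0,0,0,-0.725]]' && python3 -m pendant '[[0,0,0,0,0,-0.125],[0,0,0,0,0,-0.125],[0,0,0,0,0,-0.125]]' && python3 goal.py 538.8 -192.1 61 114.3
```

```text
time: 13.2
eef_pos: [538.7, -192.0, 61.8]
eef_rot: [-180.0, 0.0, 66.0]
contact_force: [-0.4, -0.4, -0.1]
gripper_width: 51.1
time: 13.7
eef_pos: [538.7, -192.1, 61.7]
eef_rot: [-180.0, -0.0, 107.5]
contact_force: [-0.4, 1.0, 0.7]
gripper_width: 50.9
time: 14.0
eef_pos: [538.7, -192.1, 61.7]
eef_rot: [-180.0, -0.0, 114.1]
contact_force: [0.3, -0.5, -0.1]
gripper_width: 51.5
t 14.0 pos [ 538.7 -192.1   61.7] rot [-1.8000e+02 -1.0000e-02  1.1412e+02] F [ 0.3 -0.5 -0.1] T [ 0.01  0.02 -0.03] w 51.5 q [ -9.  27.  33. 101. -17.  57.  54.]
shift [-0.   0.1  0.7] turn [-0.    -0.    -0.003]
```

```bash
python3 -m pendant '[[0,0,0,0,0,0],[0,0,0,0,0,0],[0,0,0,0,0,0],[0,0,0,0,0,0],[0,0,0,0,0,0]]' 0.2 && python3 goal.py && python3 -m pendant '[[0,0,-5,0,0,0],[0,0,-15,0,0,0],[0,0,-40,0,0,0],[0,0,-75,0,0,0],[0,0,-110,0,0,0]]' && python3 -m pendant '[[0,0,-20,0,0,0],[0,0,-22,0,0,0],[0,0,-22,0,0,0]]' && python3 goal.py 560.4 89.2 190 114.3
```

```text
time: 14.5
eef_pos: [538.9, -192.2, 61.9]
eef_rot: [180.0, 0.0, 114.3]
contact_force: [-0.5, -1.4, 2.8]
gripper_width: 29.0
t 14.5 pos [ 538.9 -192.2   61.9] rot [1.8000e+02 2.0000e-02 1.1433e+02] F [-0.5 -1.4  2.8] T [-0.1   0.03 -0.04] w 29.0 q [ -9.  27.  33. 101. -17.  57.  54.]
time: 15.0
eef_pos: [538.4, -191.7, 173.4]
eef_rot: [-180.0, -0.0, 114.3]
contact_force: [0.9, -0.6, -1.1]
gripper_width: 28.8
time: 15.3
eef_pos: [539.0, -191.7, 194.3]
eef_rot: [179.9, 0.0, 114.4]
contact_force: [-0.5, 0.7, -1.0]
gripper_width: 28.9
t 15.3 pos [ 539.  -191.7  194.3] rot [1.7994e+02 1.0000e-02 1.1437e+02] F [-0.5  0.7 -1. ] T [-0.01  0.05  0.03] w 28.9 q [-12.  19.  36.  92. -11.  72.  50.]
shift [247.1 135.4   4.4] turn [0.001 0.    0.001]
```

```bash
python3 -m pendant '[[25,14,0,0,0,0],[57,31,0,0,0,0],[92,50,0,0,0,0],[128,70,0,0,0,0],[164,90,0,0,0,0]]' && python3 -m pendant '[[30,16,0,0,0,0],[55,30,2,0,0,0],[73,40,4,0,0,0],[83,45.4,4,0,0,0],[83,45.4,4,0,0,0]]' && python3 -m pendant '[[0,0,0,0,0,0],[0,0,0,0,0,0],[0,0,0,0,0,0]]' && python3 goal.py 560.4 89.2 165 114.3
python3 - <<'E'
from cell import bot
import cv2,numpy as np,pickle
d=bot.snapshot("scene")
a=d["pixels"][150:260,190:330]
cv2.imwrite("pics/s3.png",cv2.resize(a,(700,550),interpolation=cv2.INTER_CUBIC))
E
```

```text
time: 15.8
eef_pos: [552.0, -3.8, 192.1]
eef_rot: [-179.8, -0.1, 114.3]
contact_force: [0.3, 0.3, -0.9]
gripper_width: 29.0
time: 16.3
eef_pos: [559.5, 90.6, 188.4]
eef_rot: [-179.9, -0.0, 114.5]
contact_force: [0.1, -0.8, -0.6]
gripper_width: 28.5
time: 16.6
eef_pos: [560.4, 87.3, 189.9]
eef_rot: [180.0, 0.0, 114.2]
contact_force: [-0.5, -0.0, -0.6]
gripper_width: 28.6
t 16.6 pos [560.4  87.3 189.9] rot [1.8000e+02 2.0000e-02 1.1422e+02] F [-0.5 -0.  -0.6] T [-0.01 -0.01 -0.03] w 28.6 q [-34.  17.  28.  93.  -8.  71.  19.]
shift [ 1.8  0.8 24.9] turn [ 0.     0.    -0.001]
```

View pics/s3.png

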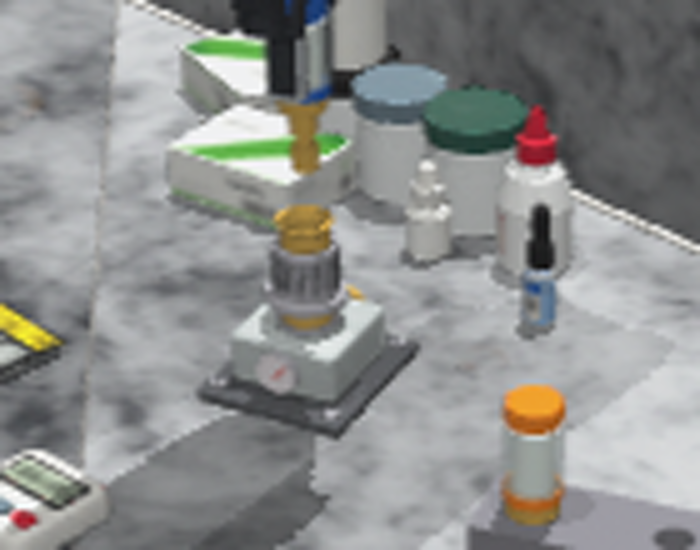

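The plug hangs above the coupling (plug tip ~(307,165), rim ~(304,215)). Now I correct the lateral offset and descend in small steps.

```bash
python3 -m pendant '[[1.8,0.8,7,0,0,0],[1.8,0.8,17,0,0,0],[1.8,0.8,25,0,0,0],[1.8,0.8,27,0,0,0],[1.8,0.8,27,0,0,0]]' && python3 -m pendant '[[0,0,0,0,0,0],[0,0,0,0,0,0]]' && python3 goal.py 560.4 89.2 158 114.3 && python3 -m pendant '[[0,0,1,0,0,0],[0,0,2,0,0,0],[0,0,3,0,0,0],[0,0,4,0,0,0],[0,0,4,0,0,0]]' && python3 goal.py 560.4 89.2 156 114.3
```

```text
time: 17.15
eef_pos: [559.9, 90.7, 162.0]
eef_rot: [-179.9, -0.0, 114.3]
contact_force: [-0.5, -0.2, -1.6]
gripper_width: 28.4
time: 17.35
eef_pos: [560.6, 90.9, 163.2]
eef_rot: [180.0, 0.0, 114.4]
contact_force: [-0.9, -0.4, -1.5]
gripper_width: 28.8
t 17.35 pos [560.6  90.9 163.2] rot [1.7996e+02 1.0000e-02 1.1435e+02] F [-0.9 -0.4 -1.5] T [-0.05  0.   -0.03] w 28.8 q [-34.  19.  27.  95.  -9.  68.  20.]
shift [-1.4 -0.8  5.2] turn [0.001 0.    0.001]
time: 17.85
eef_pos: [560.2, 90.8, 158.6]
eef_rot: [-180.0, 0.0, 114.4]
contact_force: [-0.2, -0.3, -0.4]
gripper_width: 28.5
t 17.85 pos [560.2  90.8 158.6] rot [-179.98    0.    114.35] F [-0.2 -0.3 -0.4] T [0.01 0.05 0.04] w 28.5 q [-34.  19.  27.  95.  -9.  68.  20.]
shift [-1.5 -0.5  2.6] turn [-0.     0.     0.001]
```

```bash
python3 -m pendant '[[-1.5,-0.5,0,0,0,0],[-1.5,-0.5,0,0,0,0],[-1.5,-0.5,0,0,0,0],[-1.5,-0.5,0,0,0,0]]' && python3 goal.py 560.4 89.2 156 114.3 && python3 -m pendant '[[0,0,0.7,0,0,0],[0,0,1.4,0,0,0],[0,0,2.1,0,0,0],[0,0,2.8,0,0,0],[0,0,2.8,0,0,0]]' && python3 goal.py 560.4 89.2 152 114.3
```

```text
time: 18.25
eef_pos: [560.5, 89.3, 158.8]
eef_rot: [180.0, -0.0, 114.4]
contact_force: [-0.4, 0.5, -0.7]
gripper_width: 28.9
t 18.25 pos [560.5  89.3 158.8] rot [180.    -0.   114.35] F [-0.4  0.5 -0.7] T [ 0.02 -0.    0.04] w 28.9 q [-34.  19.  27.  95.  -9.  68.  20.]
shift [-0.  -0.1  2.8] turn [ 0.    -0.     0.001]
time: 18.75
eef_pos: [560.4, 89.2, 155.8]
eef_rot: [-180.0, -0.0, 114.4]
contact_force: [0.2, -0.2, -0.8]
gripper_width: 28.6
t 18.75 pos [560.4  89.2 155.8] rot [-179.99   -0.    114.35] F [ 0.2 -0.2 -0.8] T [ 0.01 -0.01  0.06] w 28.6 q [-34.  19.  27.  96.  -9.  67.  20.]
shift [-0.  -0.   3.8] turn [-0.    -0.     0.001]
```

Free so far; continuing in small steps.

```bash
for i in 1; do python3 -m pendant '[[0,0,0.7,0,0,0],[0,0,1.4,0,0,0],[0,0,2.1,0,0,0],[0,0,2.8,0,0,0],[0,0,2.8,0,0,0]]' && python3 goal.py && python3 -m pendant '[[0,0,0.5,0,0,0],[0,0,1,0,0,0],[0,0,1.5,0,0,0],[0,0,2,0,0,0],[0,0,2,0,0,0]]' && python3 goal.py; done
```

```text
time: 19.25
eef_pos: [560.4, 89.2, 153.1]
eef_rot: [-180.0, -0.0, 114.4]
contact_force: [-0.2, 0.0, -0.3]
gripper_width: 28.8
t 19.25 pos [560.4  89.2 153.1] rot [-179.98   -0.    114.35] F [-0.2  0.  -0.3] T [ 0.02  0.01 -0.06] w 28.8 q [-34.  19.  27.  96.  -9.  67.  20.]
time: 19.75
eef_pos: [560.4, 89.2, 151.1]
eef_rot: [-180.0, 0.0, 114.4]
contact_force: [-0.1, -0.6, -0.4]
gripper_width: 28.7
t 19.75 pos [560.4  89.2 151.1] rot [-179.99    0.    114.35] F [-0.1 -0.6 -0.4] T [-0.04  0.06 -0.08] w 28.7 q [-34.  19.  27.  96. -10.  67.  20.]
```

```bash
python3 -m pendant '[[0,0,1,0,0,0],[0,0,2,0,0,0],[0,0,3,0,0,0],[0,0,4,0,0,0],[0,0,4,0,0,0]]' && python3 goal.py && python3 -m pendant '[[0,0,0.7,0,0,0],[0,0,1.4,0,0,0],[0,0,2.1,0,0,0],[0,0,2.8,0,0,0],[0,0,2.8,0,0,0]]' && python3 goal.py && python3 -m pendant '[[0,0,0.7,0,0,0],[0,0,1.4,0,0,0],[0,0,2.1,0,0,0],[0,0,2.8,0,0,0],[0,0,2.8,0,0,0]]' && python3 goal.py
```

```text
time: 20.25
eef_pos: [560.3, 89.2, 147.0]
eef_rot: [-180.0, -0.0, 114.4]
contact_force: [0.2, -0.3, -0.5]
gripper_width: 29.0
t 20.25 pos [560.3  89.2 147. ] rot [-179.98   -0.    114.35] F [ 0.2 -0.3 -0.5] T [0.02 0.   0.01] w 29.0 q [-34.  20.  27.  96. -10.  66.  20.]
time: 20.75
eef_pos: [560.4, 89.2, 144.2]
eef_rot: [-180.0, -0.0, 114.4]
contact_force: [-0.4, -0.9, -1.1]
gripper_width: 28.9
t 20.75 pos [560.4  89.2 144.2] rot [-179.98   -0.    114.35] F [-0.4 -0.9 -1.1] T [ 0.04  0.01 -0.07] w 28.9 q [-34.  20.  27.  96. -10.  66.  20.]
time: 21.25
eef_pos: [560.6, 89.2, 142.1]
eef_rot: [180.0, -0.0, 114.3]
contact_force: [-2.1, -0.7, 4.6]
gripper_width: 28.7
t 21.25 pos [560.6  89.2 142.1] rot [179.97  -0.   114.35] F [-2.1 -0.7  4.6] T [-0.06  0.49  0.03] w 28.7 q [-34.  20.  27.  97. -10.  66.  20.]
```

Collar contact is at TCP ≈142.8, so the rim is ≈101.4 and lock is expected at TCP ≈122–124. Pushing on.

```bash
python3 -m pendant '[[0,0,0.8,0,0,0],[0,0,1.6,0,0,0],[0,0,2.4,0,0,0],[0,0,3.2,0,0,0],[0,0,4,0,0,0]]' && python3 goal.py && python3 -m pendant '[[0,0,0.8,0,0,0],[0,0,1.6,0,0,0],[0,0,2.4,0,0,0],[0,0,3.2,0,0,0],[0,0,4,0,0,0]]' && python3 goal.py 560.4 89.2 123 114.3
```

```text
time: 21.75
eef_pos: [560.7, 89.3, 138.4]
eef_rot: [180.0, -0.0, 114.4]
contact_force: [-2.8, 0.9, 7.6]
gripper_width: 29.0
t 21.75 pos [560.7  89.3 138.4] rot [ 1.7996e+02 -1.0000e-02  1.1435e+02] F [-2.8  0.9  7.6] T [-0.05  0.85  0.03] w 29.0 q [-34.  20.  27.  97. -10.  65.  20.]
time: 22.25
eef_pos: [560.6, 89.4, 134.2]
eef_rot: [180.0, -0.0, 114.4]
contact_force: [-2.4, -0.3, 7.6]
gripper_width: 28.9
t 22.25 pos [560.6  89.4 134.2] rot [ 1.7997e+02 -2.0000e-02  1.1436e+02] F [-2.4 -0.3  7.6] T [-0.01  0.68 -0.  ] w 28.9 q [-34.  20.  27.  97. -10.  65.  20.]
shift [-0.1 -0.3 11.2] turn [ 0.001 -0.     0.001]
```

```bash
python3 -m pendant '[[0,0,0.8,0,0,0],[0,0,1.6,0,0,0],[0,0,2.4,0,0,0],[0,0,3.2,0,0,0],[0,0,4,0,0,0]]' && python3 goal.py && python3 -m pendant '[[0,0,0.6,0,0,0],[0,0,1.2,0,0,0],[0,0,1.8,0,0,0],[0,0,2.4,0,0,0],[0,0,3,0,0,0]]' && python3 goal.py 560.4 89.2 123 114.3
```

```text
time: 22.75
eef_pos: [560.6, 89.4, 130.3]
eef_rot: [180.0, -0.0, 114.4]
contact_force: [-3.2, 0.2, 4.7]
gripper_width: 28.9
t 22.75 pos [560.6  89.4 130.3] rot [ 1.7997e+02 -2.0000e-02  1.1436e+02] F [-3.2  0.2  4.7] T [0.06 0.67 0.04] w 28.9 q [-34.  21.  27.  97. -10.  64.  20.]
time: 23.25
eef_pos: [560.6, 89.5, 127.3]
eef_rot: [180.0, -0.0, 114.4]
contact_force: [-3.9, -0.2, 8.3]
gripper_width: 28.6
t 23.25 pos [560.6  89.5 127.3] rot [ 1.7996e+02 -2.0000e-02  1.1436e+02] F [-3.9 -0.2  8.3] T [-0.    0.78 -0.  ] w 28.6 q [-34.  21.  27.  98. -10.  64.  21.]
shift [-0.1 -0.3  4.3] turn [ 0.001 -0.     0.001]
```

```bash
python3 -m pendant '[[0,-0.3,0.5,0,0,0],[0,-0.3,1,0,0,0],[0,-0.3,1.5,0,0,0],[0,-0.3,2,0,0,0]]' && python3 goal.py && python3 -m pendant '[[0,0,0.4,0,0,0],[0,0,0.8,0,0,0],[0,0,0.8,0,0,0]]' && python3 goal.py
```

```text
time: 23.65
eef_pos: [560.5, 89.4, 125.5]
eef_rot: [179.9, -0.0, 114.4]
contact_force: [-2.1, -0.1, 8.9]
gripper_width: 28.9
t 23.65 pos [560.5  89.4 125.5] rot [ 1.7993e+02 -1.0000e-02  1.1436e+02] F [-2.1 -0.1  8.9] T [-0.01  0.62  0.02] w 28.9 q [-34.  21.  27.  98. -10.  64.  21.]
time: 23.95
eef_pos: [560.5, 89.4, 124.4]
eef_rot: [179.9, -0.0, 114.4]
contact_force: [-0.9, 0.9, 4.8]
gripper_width: 28.8
t 23.95 pos [560.5  89.4 124.4] rot [ 1.7994e+02 -1.0000e-02  1.1436e+02] F [-0.9  0.9  4.8] T [ 0.07  0.32 -0.02] w 28.8 q [-34.  21.  27.  98. -10.  64.  21.]
```

```bash
python3 -m pendant '[[0,0,0.3,0,0,0],[0,0,0.6,0,0,0],[0,0,0.6,0,0,0]]' && python3 goal.py && python3 -m pendant '[[0,0,0.3,0,0,0],[0,0,0.6,0,0,0],[0,0,0.6,0,0,0]]' && python3 goal.py
python3 - <<'E'
from cell import bot
import cv2,numpy as np,pickle
d=bot.snapshot("scene")
a=d["pixels"][170:240,220:290]
cv2.imwrite("pics/s4.png",cv2.resize(a,(500,500),interpolation=cv2.INTER_CUBIC))
E
```

```text
time: 24.25
eef_pos: [560.4, 89.4, 123.0]
eef_rot: [180.0, 0.0, 114.4]
contact_force: [1.9, 1.3, -1.0]
gripper_width: 28.3
t 24.25 pos [560.4  89.4 123. ] rot [179.97   0.   114.37] F [ 1.9  1.3 -1. ] T [ 0.31 -0.39 -0.04] w 28.3 q [-34.  21.  27.  98. -10.  64.  21.]
time: 24.55
eef_pos: [560.3, 89.2, 122.4]
eef_rot: [180.0, 0.0, 114.4]
contact_force: [2.5, 1.1, -2.2]
gripper_width: 28.7
t 24.55 pos [560.3  89.2 122.4] rot [1.7999e+02 1.0000e-02 1.1436e+02] F [ 2.5  1.1 -2.2] T [ 0.39 -0.66 -0.02] w 28.7 q [-34.  21.  27.  98. -10.  64.  21.]
```

View pics/s4.png

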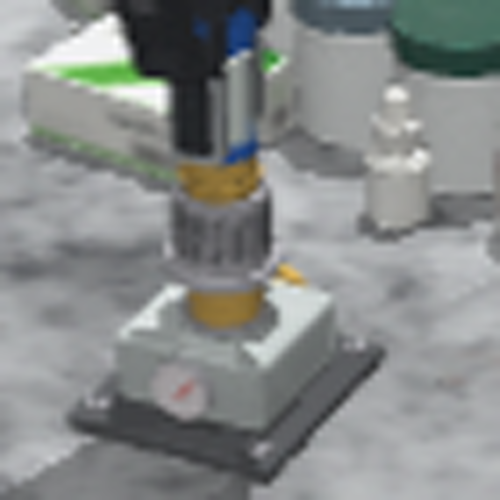

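The push force vanished at TCP≈123.0 and the sleeve is up again (flange at ~(220,270), brass neck exposed below it): it has locked. I'll do a gentle tug test, then release.

```bash
python3 -m pendant '[[0,0,-0.6,0,0,0],[0,0,-1.2,0,0,0],[0,0,-1.8,0,0,0],[0,0,-1.8,0,0,0]]' && python3 goal.py && python3 -m pendant '[[0,0,1,0,0,0],[0,0,1,0,0,0]]' && python3 -m pendant '[[0,0,0,0,0,0],[0,0,0,0,0,0],[0,0,0,0,0,0],[0,0,0,0,0,0],[0,0,0,0,0,0]]' 0.7 && python3 goal.py
```

```text
time: 25.0
eef_pos: [560.0, 89.2, 122.8]
eef_rot: [-179.9, 0.0, 114.4]
contact_force: [7.7, 2.5, -15.9]
gripper_width: 28.5
t 25.0 pos [560.   89.2 122.8] rot [-1.7994e+02  2.0000e-02  1.1437e+02] F [  7.7   2.5 -15.9] T [ 0.63 -2.07 -0.  ] w 28.5 q [-34.  21.  27.  98. -10.  64.  21.]
time: 25.2
eef_pos: [560.1, 89.2, 122.6]
eef_rot: [-180.0, 0.0, 114.4]
contact_force: [5.9, 1.7, -9.5]
gripper_width: 28.9
time: 25.7
eef_pos: [560.2, 89.1, 123.6]
eef_rot: [180.0, -0.0, 114.3]
contact_force: [-0.4, 0.0, 0.2]
gripper_width: 59.4
t 25.7 pos [560.2  89.1 123.6] rot [180.    -0.   114.35] F [-0.4  0.   0.2] T [ 0.02 -0.03 -0.04] w 59.4 q [-34.  21.  27.  98. -10.  64.  21.]
```

The plug resisted a 16 N tug, so it is locked. The gripper is open; now retreating straight up and clear.

```bash
python3 -m pendant '[[0,0,-15,0,0,0],[0,0,-40,0,0,0],[0,0,-70,0,0,0],[0,0,-100,0,0,0],[0,0,-125,0,0,0]]' && python3 -m pendant '[[-30,0,0,0,0,0],[-65,0,0,0,0,0],[-100,0,0,0,0,0],[-135,0,0,0,0,0],[-160,0,0,0,0,0]]' && python3 -m pendant '[[0,0,0,0,0,0],[0,0,0,0,0,0],[0,0,0,0,0,0],[0,0,0,0,0,0],[0,0,0,0,0,0]]' && python3 goal.py
python3 - <<'E'
from cell import bot
import cv2,numpy as np
d=bot.snapshot("scene");e=bot.snapshot("top")
a=d["pixels"][150:330,190:370];b=e["pixels"][110:330,180:400]
cv2.imwrite("pics/s5.png",np.hstack([cv2.resize(i,(400,400),interpolation=cv2.INTER_CUBIC) for i in(a,b)]))
E
```

```text
time: 26.2
eef_pos: [560.3, 89.0, 250.3]
eef_rot: [179.9, 0.0, 114.3]
contact_force: [1.2, 0.9, -0.1]
gripper_width: 59.7
time: 26.7
eef_pos: [626.5, -59.4, 248.4]
eef_rot: [-180.0, 0.1, 114.2]
contact_force: [-0.4, -0.2, -0.4]
gripper_width: 59.8
time: 27.2
eef_pos: [626.1, -55.4, 248.5]
eef_rot: [180.0, -0.0, 114.5]
contact_force: [0.7, 0.2, -0.5]
gripper_width: 59.8
t 27.2 pos [626.1 -55.4 248.5] rot [ 1.7998e+02 -2.0000e-02  1.1445e+02] F [ 0.7  0.2 -0.5] T [ 0.03 -0.01  0.01] w 59.8 q [-20.  24.  32.  78. -13.  81.  36.]
```

View pics/s5.png

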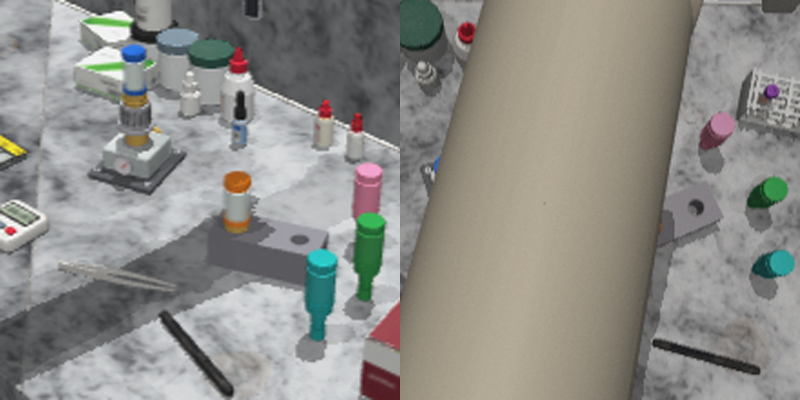

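The blue cartridge stands upright in the outlet (left crop (134,75)) with the sleeve up. Orange is still in its hole at (237,205) and the other things are unmoved. Handing in.

```bash
python3 -c "
from cell import bot
print(bot.job_done())"
```

```text
the job is handed in; nothing more can be done
None
```

The blue-capped cartridge is locked upright in the air outlet, and I handed the job in at about 27 s of the 72 s allowed.

- **Sleeve:** I felt for its centre with two squeezes at right angles, then pulled it down to the hard stop (about 11 mm, 32 N at the stop) and let go. The picture showed it staying down with the red collar popped up.
- **Insertion:** I picked the blue cartridge out of the holder and lowered it in small steps. The highest push force I read was about 9 N, under the 18 N that damages the rim. The true rim came out at about 101.4 mm above the bench.
- **Lock:** With the plug's end about 35 mm under the rim, the push force dropped to nothing. The next picture showed the sleeve up again, and the plug held against a 16 N tug.
- **Last checks:** With the gripper clear, the cartridge stands upright with the sleeve up. The orange cartridge, the marker and everything else in the last picture looked unmoved. In the top view the arm hid much of the bench, including most of the outlet, so the outlet check rests on the scene camera.
- **Disagreements:** The two cameras differed by about 3 mm, and the sleeve squeezes matched the top camera. The gripper read about 36 mm on the 38 mm sleeve and 29 mm on the 30 mm housing. I took both as pad compliance or reading offset.

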